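# Stack the spice tins up to the caddy's brass line

## Task

Stack the two deep spice tins flat, lids up, one on top of the other inside the round slotted wooden caddy on the counter, so that the top of the stack comes up to the caddy's brass line. The shallow tins do not belong in it.

Things in the scene. Friction and masses are not known exactly. Their poses are not given: they have to be found in the camera images.
- caddy: upright dark wooden tube, open on top, fixed to the counter: foot 92 mm across, 8 mm thick (its top is the tube floor); tube 72 mm inside diameter, wall 5 mm, rim 80 mm above the counter. Two opposite slots, 44 mm wide, floor to rim, let fingers lower a tin between the two curved walls. Origin: centre of its underside; z up; slots face its +x and -x, walls stand at +y and -y
- brass_line (a point): point on the tube's axis at the height of the 3 mm wide brass line inlaid in the walls: 72 mm above the counter, 64 mm above the tube's floor (two deep tins), 8 mm below the rim
- deep_tin_a: one of two identical deep round steel spice tins with a flat slip lid, 52 mm diameter and 32 mm high, about 70 g, standing lid up on the counter (two other tins of the same diameter and material are only 10 mm high and are not wanted). Origin at the centre of its underside, z up to the lid
- deep_tin_b: one of two identical deep round steel spice tins with a flat slip lid, 52 mm diameter and 32 mm high, about 70 g, standing lid up on the counter (two other tins of the same diameter and material are only 10 mm high and are not wanted). Origin at the centre of its underside, z up to the lid
Things that resemble listed ones, but are neither listed nor needed, are in the scene too. What is shaped like the caddy but green is not meant.

How it is judged:
By the outcome, as a careful person would: the job done as asked, in the order asked, and still so for the second after the job is handed in, with the robot touching nothing.
It also fails if it takes over 58 s, if anything falls off the work surface, if the arm or the gripper's body presses on something with over 40 N, if the wrist force passes 120 N, or if a joint passes its speed limit or range.

## Robot

A 7-joint arm with a two-finger parallel gripper is mounted at the origin on the work surface. World frame = base frame: x ahead of the robot, y to its left, z up, the work surface at z = 0. Lengths are in mm, angles in rad, forces in N, time in s.
With the tool pointing down it reaches from about 400 to 850 mm from the base axis. Payload 4.5 kg.
Tool frame: the origin (TCP) lies at the very end of the fingers, on their centre line; the grasp point (between the pads) lies 19 mm behind it (ctrl.grip_depth is the distance from the TCP to the grasp point, in mm); z points along the fingers, y is the line along which they close (so a half turn about z gives the same grasp; the last joint's range is limited). The gripper opens to 85 mm and grips with 20 to 120 N. Pads are 22 mm wide; open, the fingers measure 114 mm over their backs; the gripper's body (76 mm by 85 mm) begins 54 mm behind the grasp point. The pads swing forward as they close: fully open they stand 13 mm farther back than shut.
Start: joints at [-1.094, 0.689, -0.195, 1.565, 0.157, 0.902, -0.215], TCP at [267.779, 564.755, 231.317] pointing down, gripper open.
Joint ranges: [-3.01, 3.01], [-0.46, 2.08], [-1.47, 1.51], [0.13, 2.56], [-1, 4.14], [0.04, 2.09], [-2.66, 2.66]. Speed limits (rad/s): [2.57, 2.57, 3.14, 3.14, 3.14, 3.14, 3.14].

## Interface

Orientations are given as a unit quaternion [w, x, y, z].
In Python, from rig import ctrl, imaging, ticket gives the robot as it stands.
- The arm moves only by the shell command python3 -m jog 'ROWS' [OPENING] [FORCE]. ROWS is JSON, a list of rows, each a list of 2 entries, a list of its own where there are three numbers: the shift along the world's x, y, z in cm, then the turn, a rotation vector about the world's x, y, z in degrees. A call has 1 to 8 rows; each row shifts and turns the commanded pose from where the row before left it; what a row does not reach is not made up. A row lasts 1/8 s, in which the tool goes at most 62.5 mm and 10.7 degrees, less where a joint would pass 70% of its speed; a pose out of reach is approached as far as the arm can. A call with a gripper value outside its range is refused whole. OPENING is the opening, from -1 (shut) to 1 (fully open), set as the call begins (- or left out, the last holds). The fingers move at their own pace and stop on an object; FORCE is the grip in N (left out, the last holds). Time passes only in rows, so rows that do not move let the fingers close. It gives the time, the measured TCP pose, the force, the opening and the grip force at its end, in the units of the state.
- ctrl.get_state(): the state, without advancing time (a new reading comes with each control period).
- imaging.capture(name): name is "scene" or "top"; returns a dict with "frame" (480x640x3 uint8, red, green, blue), "intrinsics" (3x3 intrinsics, pixels), "D" ([k1, k2, p1, p2, k3] as OpenCV has them; the pictures are not rectified), "T" (4x4, takes a point from camera to world coordinates). Camera axes: x right, y down, z forward; pixel columns grow to the right and rows downward; lengths in mm; the calibration is good to about 2 mm. A picture is of the moment at which its call begins. There is no depth.
- ticket.hand_in(): hands the job in; it is judged then, once.
The state is a dict: "time_s": time; "qpos": joint angles; "qvel": joint speeds; "tau": joint torques, N m; "tool_pos": TCP position; "eef_rot": TCP orientation; "wrist_force": force on the tool from outside, world axes, zero at the start; "ft_torque": the same for the moment, N m; "finger_gap": finger opening in mm; "grip_force": force on a finger pad.
Only numpy, scipy, OpenCV 4.12 (cv2) and the standard library are available. Lean on these libraries where they do the work, as an engineer would, in place of code of your own. Each camera call takes 0.05 s, during which the arm holds its last target. There are 200 camera calls.

## Working session

There is one attempt and no reset: what is moved stays moved. The work goes in short steps, Python scripts to look and compute and a shell command to move; the robot and the scene stay as the last step left them, time stands still between calls to the robot, and variables do not carry over. Pictures are saved under pics/ and viewed, at most 10 in all, crops included, and the job is handed in when it is done.

```bash
mkdir -p pics; ls; python3 - <<'E'
from rig import ctrl, imaging
import cv2
for n in("scene","top"):
    c=imaging.capture(n); cv2.imwrite(f"pics/{n}0.png",c["frame"][:,:,::-1]); print(c["intrinsics"],c["D"],c["T"])
print(ctrl.get_state())
E
```

```text
pics
[[446.8863883    0.         314.06438226]
 [  0.         446.8863883  236.79129512]
 [  0.           0.           1.        ]] [-0.10864193  0.          0.          0.          0.        ] [[-5.65364909e-02  7.95042022e-01 -6.03913743e-01  9.74880930e+02]
 [ 9.98332747e-01  3.79693412e-02 -4.34747658e-02  3.98796122e+01]
 [-1.16340587e-02 -6.05364777e-01 -7.95863139e-01  6.83903783e+02]
 [ 0.00000000e+00  0.00000000e+00  0.00000000e+00  1.00000000e+00]]
[[606.3402328    0.         317.54963341]
 [  0.         606.3402328  250.92674019]
 [  0.           0.           1.        ]] [0.038819 0.       0.       0.       0.      ] [[ 1.02550149e-02 -9.98775153e-01  4.84048490e-02  5.05223154e+02]
 [-9.99608553e-01 -1.14996452e-02 -2.55048691e-02  3.13533908e+01]
 [ 2.60302681e-02 -4.81243483e-02 -9.98502114e-01  1.09122585e+03]
 [ 0.00000000e+00  0.00000000e+00  0.00000000e+00  1.00000000e+00]]
{'time_s': 0.1, 'qpos': array([-1.09424405,  0.68989369, -0.19452394,  1.56622556,  0.15734753,
        0.90253385, -0.2151014 ]), 'qvel': array([-0.00153244, -0.00148354,  0.00057849, -0.00518134,  0.00040996,
       -0.00029492,  0.00227956]), 'tau': array([-2.59693319e-03, -5.40604091e+01, -1.27101894e+00, -1.58985704e+01,
        9.41584149e-03,  4.42915174e-03, -1.45745679e-05]), 'tool_pos': array([267.56949479, 564.18480304, 230.57223094]), 'eef_rot': array([-1.03400576e-04,  2.19520799e-01,  9.75607465e-01, -8.25742694e-04]), 'wrist_force': array([-0.26518252,  0.79836561,  0.3149748 ]), 'ft_torque': array([-0.00799262,  0.02307104,  0.05739841]), 'grip_force': 0.0, 'finger_gap': 85.390266436449}
```

View pics/scene0.png

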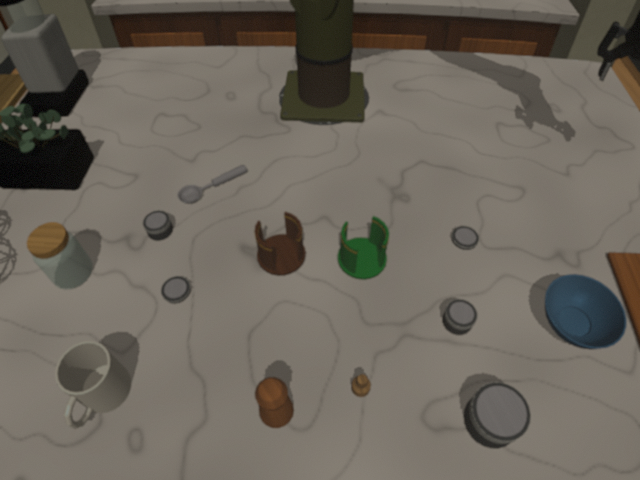

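View pics/top0.png

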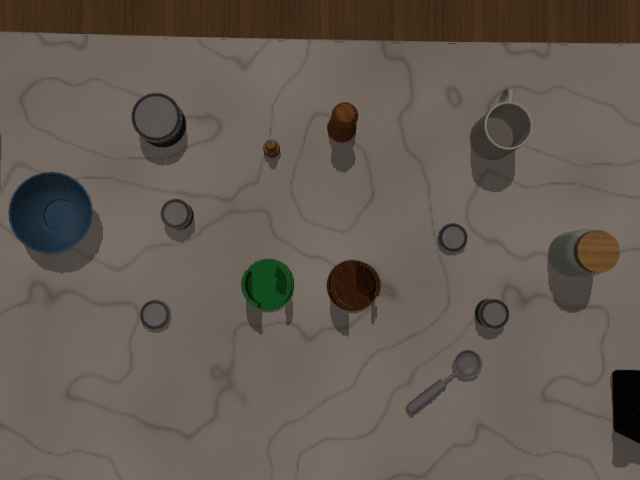

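Scene view: candidates for the deep tins at scene (460,316) and (158,224), which are tall. The shallow ones are at (176,290) and (464,237), and a large tin is at (498,412). In the top view the deep tins are at (177,214) and (492,313), the shallow ones at (155,314) and (453,237), and the large tin at (158,118). The caddy is brown: top (353,285), scene (281,245). The green one at top (268,285) is the decoy.

```bash
cat > h.py <<'E'
import numpy as np, cv2
from rig import ctrl, imaging
def ray(c,uv,z):
    p=cv2.undistortPoints(np.array(uv,float).reshape(-1,1,2),c["intrinsics"],np.array(c["D"])).reshape(-1,2)
    T=np.array(c["T"]); d=np.c_[p,np.ones(len(p))]@T[:3,:3].T; o=T[:3,3]
    return o+d*((z-o[2])/d[:,2])[:,None]
def proj(c,P):
    T=np.linalg.inv(c["T"]); return cv2.projectPoints(np.array(P,float).reshape(-1,3),cv2.Rodrigues(T[:3,:3])[0],T[:3,3],c["intrinsics"],np.array(c["D"]))[0].reshape(-1,2)
E
python3 - <<'E'
from h import *
S=imaging.capture("scene");T=imaging.capture("top")
def crop(c,u,v,r=32): return cv2.resize(c["frame"][v-r:v+r,u-r:u+r,::-1],(260,260),interpolation=cv2.INTER_CUBIC)
r1=np.hstack([crop(S,281,243),crop(S,460,316),crop(S,158,224)])
r2=np.hstack([crop(T,353,285),crop(T,177,214),crop(T,492,313)])
cv2.imwrite("pics/crops.png",np.clip(np.vstack([r1,r2])*1.7,0,255).astype(np.uint8))
# lids
for n,c,pts in(("top",T,[(177,213),(492,313),(155,314),(453,237)]),("scene",S,[(460,313),(158,220),(464,236),(176,288)])):
    g=cv2.cvtColor(c["frame"],cv2.COLOR_RGB2GRAY)
    for u,v in pts:
        ref=int(np.median(g[v-3:v+4,u-3:u+4]))
        m=(cv2.absdiff(g,np.full_like(g,ref))<14).astype(np.uint8); w=np.zeros_like(m);cv2.circle(w,(u,v),22,1,-1)
        k,l,st,ce=cv2.connectedComponentsWithStats(m*w); i=l[v,u]
        x,y,ww,hh,a=st[i]; print(n,(u,v),ref,"bbox",x,y,ww,hh,a,"c",ce[i].round(1),"z32",ray(c,[ce[i]],32)[0].round(1),"z10",ray(c,[ce[i]],10)[0].round(1))
hsv=cv2.cvtColor(T["frame"],cv2.COLOR_RGB2HSV); print(hsv[285,353],hsv[268,353])
E
```

```text
top (177, 213) 84 bbox 164 202 23 23 404 c [175.1 213.1] z32 [619.6 252.9  32. ] z10 [622.  257.5  10. ]
top (492, 313) 81 bbox 484 303 22 23 390 c [494.2 313.6] z32 [ 450.4 -305.7   32. ] z10 [ 449.3 -312.7   10. ]
top (155, 314) 86 bbox 143 304 23 22 391 c [154.3 314.3] z32 [443.9 284.6  32. ] z10 [442.7 289.9  10. ]
top (453, 237) 82 bbox 442 227 22 21 367 c [452.7 237.1] z32 [ 583.6 -233.1   32. ] z10 [ 585.2 -238.6   10. ]
scene (460, 313) 101 bbox 450 302 24 22 385 c [461.4 312.4] z32 [624.1 254.3  32. ] z10 [612.3 261.5  10. ]
scene (158, 220) 97 bbox 146 213 20 15 235 c [155.5 220. ] z32 [ 454.3 -303.1   32. ] z10 [ 436.7 -314.6   10. ]
scene (464, 236) 98 bbox 456 228 20 16 248 c [465.2 235.9] z32 [464.8 283.6  32. ] z10 [447.5 291.8  10. ]
scene (176, 288) 96 bbox 165 279 21 19 315 c [174.9 287.9] z32 [ 601.3 -227.7   32. ] z10 [ 588.7 -236.7   10. ]
[ 12 205  46] [ 12 199  50]
```

View pics/crops.png

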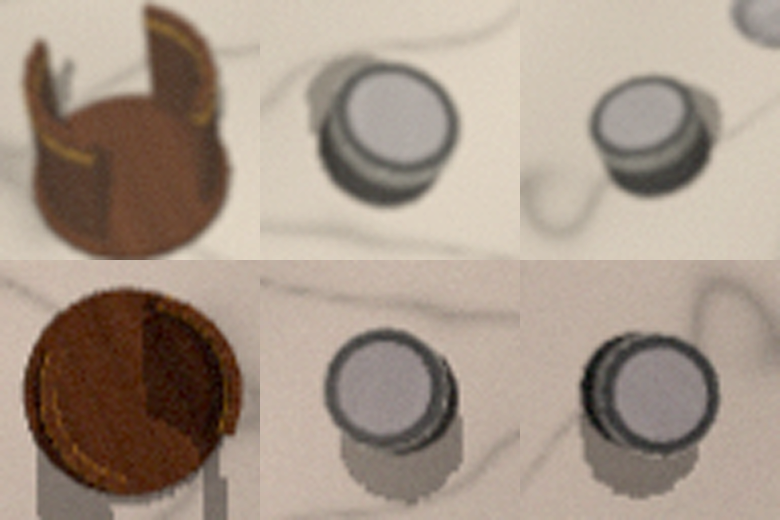

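The crop confirms two deep tins: A ≈(622,253.5) and B ≈(452,-304.5), with both views agreeing at z=32. The brown caddy's slots run diagonally. I'll measure its pose from the brass line and wall corners.

```bash
python3 - <<'E'
from h import *
S=imaging.capture("scene");T=imaging.capture("top")
def crop(c,u,v): 
    r=32; im=cv2.resize(c["frame"][v-r:v+r,u-r:u+r,::-1],(400,400),interpolation=cv2.INTER_CUBIC)
    return np.clip(im*(2.2 if c is T else 1.6),0,255).astype(np.uint8)
# foot: brown mask outline, rays at z=8 / 0
for n,c,(u,v) in(("T",T,(353,285)),("S",S,(281,243))):
    h=cv2.cvtColor(c["frame"],cv2.COLOR_RGB2HSV)
    m=((h[...,1]>130)&((h[...,0]<20)|(h[...,0]>172))).astype(np.uint8); w=np.zeros_like(m);cv2.circle(w,(u,v),42,1,-1);m*=w
    ys,xs=np.nonzero(m);print(n,"mask bbox",xs.min(),ys.min(),xs.max(),ys.max())
    hh=h[...,0].astype(int)
    y=((hh>=16)&(hh<32)&(h[...,1]>130)&(w>0)&(h[...,2]>60)); ys,xs=np.nonzero(y); P=ray(c,np.c_[xs,ys],72) if len(xs) else None
    print(n,len(xs)); 
    if P is not None: print(np.c_[xs,ys,P[:,:2].round(0)].astype(int).tolist())
cv2.imwrite("pics/caddy.png",np.hstack([crop(T,353,285),crop(S,281,243)]))
E
```

```text
T mask bbox 327 261 379 310
T 9
[[332, 277, 511, -19], [332, 278, 509, -19], [331, 280, 506, -18], [331, 281, 504, -18], [331, 289, 491, -18], [335, 290, 489, -25], [375, 293, 485, -92], [339, 298, 476, -32], [339, 299, 474, -32]]
S mask bbox 256 214 303 273
S 67
[[286, 216, 466, -46], [287, 216, 466, -44], [288, 216, 466, -43], [286, 217, 469, -46], [287, 217, 469, -44], [288, 217, 469, -42], [289, 217, 468, -41], [290, 217, 468, -39], [291, 217, 468, -37], [287, 218, 471, -44], [288, 218, 471, -42], [289, 218, 471, -40], [290, 218, 471, -39], [291, 218, 471, -37], [290, 219, 473, -38], [291, 219, 473, -37], [292, 219, 473, -35], [293, 219, 473, -33], [292, 220, 475, -35], [293, 220, 475, -33], [294, 220, 475, -31], [295, 220, 475, -29], [293, 221, 477, -33], [294, 221, 477, -31], [295, 221, 477, -29], [295, 222, 479, -29], [297, 224, 484, -25], [259, 227, 494, -91], [300, 236, 510, -18], [300, 237, 512, -18], [300, 238, 514, -18], [297, 239, 517, -23], [298, 239, 517, -21], [299, 239, 517, -19], [300, 239, 516, -17], [297, 240, 519, -22], [298, 240, 519, -21], [299, 240, 519, -19], [258, 243, 528, -88], [259, 244, 530, -86], [260, 244, 530, -85], [260, 245, 532, -85], [261, 245, 532, -83], [262, 245, 532, -81], [260, 246, 535, -84], [261, 246, 534, -83], [262, 246, 534, -81], [263, 246, 534, -79], [262, 247, 536, -81], [263, 247, 536, -79], [263, 248, 538, -79], [264, 248, 538, -77], [265, 248, 538, -75], [266, 248, 538, -73], [267, 248, 538, -72], [265, 249, 540, -75], [266, 249, 540, -73], [267, 249, 540, -72], [268, 249, 540, -70], [269, 249, 540, -68], [270, 249, 540, -66], [271, 249, 540, -65], [266, 250, 542, -73], [268, 250, 542, -70], [269, 250, 542, -68], [270, 250, 542, -66], [271, 250, 542, -65]]
```

View pics/caddy.png

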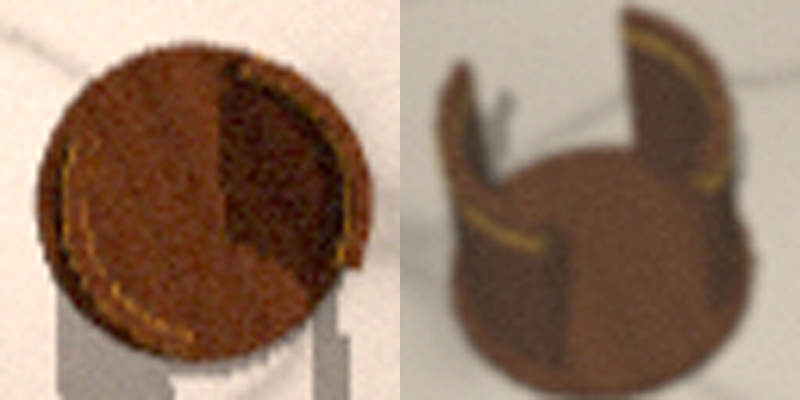

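```bash
python3 - <<'E'
from h import *
from scipy.optimize import least_squares
c=imaging.capture("top")
inn=np.array([(466,-46),(468,-42),(471,-40),(473,-35),(475,-31),(477,-29),(511,-18),(517,-21)],float)
out=np.array([(530,-86),(533,-82),(536,-80),(538,-76),(540,-70),(541,-67)],float)
f=lambda p:np.r_[np.hypot(*(inn-p).T)-36,np.hypot(*(out-p).T)-41]
r=least_squares(f,[502,-52]);print(r.x,f(r.x).round(1))
print("top", ray(c,[(321+214.5/6.25,253+204/6.25)],80))
for z,p in((80,[(235,58),(360,268),(68,140),(195,350)]),): print(ray(c,[(321+a/6.25,253+b/6.25) for a,b in p],z).round(0))
s=ctrl.get_state();from scipy.spatial.transform import Rotation as R
q=s["eef_rot"];M=R.from_quat(q,scalar_first=True).as_matrix();print(M.round(3),s["tool_pos"],"tool y ang",np.degrees(np.arctan2(M[1,1],M[0,1])))
E
```

```text
[502.76473573 -54.19529512] [ 1.7  0.8 -1.2 -0.6  0.2  0.   1.1  0.1  0.9  0.1  1.1  0.4 -0.5 -0.7]
top [[497.00800908 -58.08547237  80.        ]]
[[536. -63.  80.]
 [480. -97.  80.]
 [514. -19.  80.]
 [458. -53.  80.]]
[[-0.904  0.428 -0.   ]
 [ 0.428  0.904 -0.   ]
 [-0.    -0.    -1.   ]] [267.71965115 564.61623471 231.1128472 ] tool y ang 64.63127644621932
```

```bash
python3 -m jog '[[[4.4,-3.9,0],[0,0,-9]],[[4.4,-3.9,0],[0,0,-9]],[[4.4,-3.9,0],[0,0,-9]],[[4.4,-3.9,0],[0,0,-9]],[[4.4,-3.9,0],[0,0,0]],[[4.4,-3.9,0],[0,0,0]],[[4.4,-3.9,0],[0,0,0]],[[4.6,-3.8,-3],[0,0,0]]]' 1 30; python3 -m jog '[[[0,0,-5],[0,0,0]],[[0,0,-4],[0,0,0]],[[0,0,0],[0,0,0]],[[0,0,0],[0,0,0]]]'
```

```text
time_s: 1.35
tool_pos: [622.1, 255.4, 205.3]
eef_rot: [0.002, 0.511, 0.86, 0.003]
wrist_force: [0.2, 0.9, -0.0]
finger_gap: 85.4
grip_force: 0.0
time_s: 1.85
tool_pos: [619.9, 256.9, 114.9]
eef_rot: [0.001, 0.51, 0.86, 0.001]
wrist_force: [-0.1, -0.1, 0.1]
finger_gap: 85.3
grip_force: 0.0
```

```bash
python3 - <<'E'
from h import *
print(ctrl.grip_depth,ctrl.get_state()["tool_pos"])
S=imaging.capture("scene");T=imaging.capture("top")
a=S["frame"][190:390,360:560,::-1];b=T["frame"][110:310,80:280,::-1]
cv2.imwrite("pics/a1.png",np.hstack([cv2.resize(np.clip(i*1.6,0,255).astype(np.uint8),(400,400)) for i in(a,b)]))
print(proj(S,ctrl.get_state()["tool_pos"])-[360,190])
E
python3 -m jog '[[[0,0,0],[0,0,0]],[[0,0,0],[0,0,0]],[[0,0,0],[0,0,0]]]' 0.25; python3 -c "
from h import *
print(ctrl.grip_depth,ctrl.get_state()['tool_pos'],ctrl.get_state()['finger_gap'])"
```

```text
18.700000000000003 [619.90526641 256.86652882 114.85150645]
[[117.02982939  93.88709914]]
time_s: 2.33
tool_pos: [618.9, 256.3, 113.6]
eef_rot: [0.0, 0.51, 0.86, 0.0]
wrist_force: [-0.3, -0.2, 0.3]
finger_gap: 53.5
grip_force: 0.0
18.700000000000003 [618.93242676 256.27903201 113.6212447 ] 53.522888407549
```

View pics/a1.png

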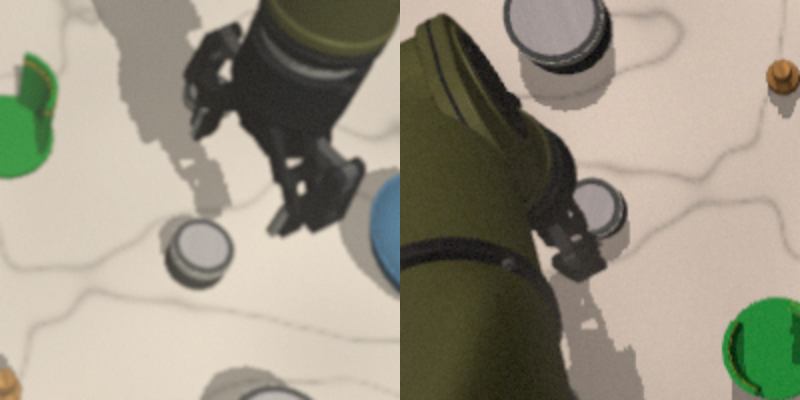

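The open fingertips, at crop (200,137) and (275,235), have their midpoint at the projected TCP (234,188). So the tips may pass the TCP as they close. I'll check at the 53 mm gap.

```bash
python3 - <<'E'
from h import *
S=imaging.capture("scene");p=ctrl.get_state()["tool_pos"]
a=S["frame"][220:320,400:520,::-1].copy()
a=cv2.resize(np.clip(a*2.5,0,255).astype(np.uint8),None,fx=5,fy=5)
for dz,col in((0,(0,0,255)),(-6,(0,255,0)),(6,(255,0,0))):
    u=(proj(S,p+[0,0,dz])[0]-[400,220]+.5)*5; cv2.circle(a,tuple(u.astype(int)),3,col,-1); print(u)
cv2.imwrite("pics/a2.png",a)
E
```

```text
[382.11679088 321.46078289]
[376.60516695 331.81548082]
[387.70249877 310.95556809]
```

View pics/a2.png

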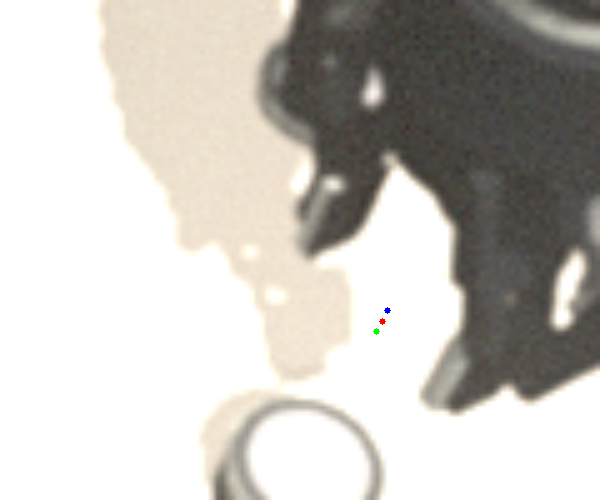

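Tips at 53 mm gap lie at (335,245) and (465,402), midpoint ≈(400,323) against the TCP at (382,321). So the tips sit at about TCP height and it's safe to descend.

```bash
python3 -m jog '[[[0.3,-0.3,0],[0,0,0]],[[0,0,0],[0,0,0]],[[0,0,-3.5],[0,0,0]],[[0,0,-3.5],[0,0,0]],[[0,0,-2],[0,0,0]],[[0,0,-1.3],[0,0,0]],[[0,0,-0.5],[0,0,0]],[[0,0,0],[0,0,0]]]' 1; python3 -m jog '[[[0,0,0],[0,0,0]],[[0,0,0],[0,0,0]],[[0,0,0],[0,0,0]],[[0,0,0],[0,0,0]],[[0,0,0],[0,0,0]],[[0,0,0],[0,0,0]]]' -1 40;
```

```text
time_s: 3.38
tool_pos: [622.3, 253.4, 5.7]
eef_rot: [0.0, 0.51, 0.86, 0.0]
wrist_force: [-0.3, -0.0, 0.9]
finger_gap: 85.4
grip_force: 0.0
time_s: 4.12
tool_pos: [622.5, 253.5, 6.3]
eef_rot: [0.0, 0.51, 0.86, 0.001]
wrist_force: [0.2, 0.3, 6.3]
finger_gap: 51.0
grip_force: 42.0
```

```bash
python3 -m jog '[[[0,0,3],[0,0,0]],[[0,0,5],[0,0,0]],[[0,0,6],[0,0,0]],[[-1,-3,0],[0,0,0]],[[-2,-5,0],[0,0,0]],[[-2.3,-5.6,0],[0,0,0]],[[-2.3,-5.6,0],[0,0,0]],[[-2,-5.2,0],[0,0,0]]]'; python3 -m jog '[[[-1.6,-4,0],[0,0,0]],[[-1,-2.5,0],[0,0,0]],[[0,0,0],[0,0,0]],[[0,0,0],[0,0,0]]]'
python3 - <<'E'
from h import *
S=imaging.capture("scene");T=imaging.capture("top");p=ctrl.get_state()["tool_pos"]
im=[]
for c,(u,v),r in((S,(290,225),60),(T,(353,270),60)):
    a=np.clip(c["frame"][v-r:v+r,u-r:u+r,::-1]*1.9,0,255).astype(np.uint8); a=cv2.resize(a,(400,400))
    q=(proj(c,p)[0]-[u-r,v-r])*400/(2*r);print(q)
    im.append(a)
cv2.imwrite("pics/p1.png",np.hstack(im))
E
```

```text
time_s: 5.12
tool_pos: [524.7, 7.1, 145.3]
eef_rot: [0.0, 0.51, 0.86, -0.0]
wrist_force: [0.6, -0.6, -0.2]
finger_gap: 50.6
grip_force: 41.9
time_s: 5.62
tool_pos: [500.6, -54.6, 145.3]
eef_rot: [0.0, 0.51, 0.86, 0.001]
wrist_force: [-0.2, 0.2, -0.0]
finger_gap: 50.8
grip_force: 41.9
[154.59513665 126.38344822]
[211.58215087 245.71442415]
```

View pics/p1.png

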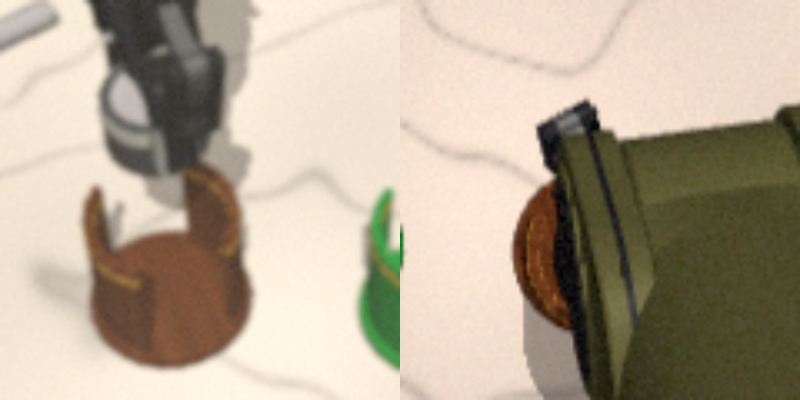

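```bash
python3 -m jog '[[[0,-0.1,-3],[0,0,0]],[[0,0,-3],[0,0,0]],[[0,0,-1],[0,0,0]],[[0,0,-1],[0,0,0]],[[0,0,-1],[0,0,0]],[[0,0,0],[0,0,0]]]'; python3 - <<'E'
from h import *
S=imaging.capture("scene")
u,v,r=285,230,40
a=np.clip(S["frame"][v-r:v+r,u-r:u+r,::-1]*1.9,0,255).astype(np.uint8)
cv2.imwrite("pics/p2.png",cv2.resize(a,(480,480),interpolation=cv2.INTER_CUBIC))
E
```

```text
time_s: 6.48
tool_pos: [499.7, -56.7, 55.0]
eef_rot: [-0.0, 0.51, 0.86, -0.0]
wrist_force: [-0.6, -0.0, 0.1]
finger_gap: 51.0
grip_force: 41.9
```

View pics/p2.png

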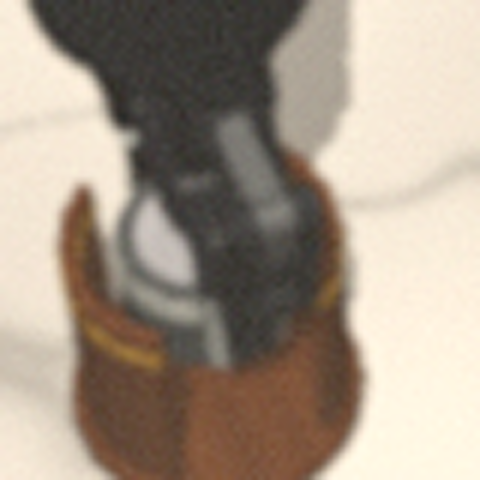

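The tin is between the walls, with the near finger at (250,300) central in the slot. Continue down.

```bash
python3 -m jog '[[[0,0,-1],[0,0,0]],[[0,0,-1],[0,0,0]],[[0,0,-1],[0,0,0]],[[0,0,-0.5],[0,0,0]],[[0,0,-0.3],[0,0,0]],[[0,0,0],[0,0,0]]]'
```

```text
time_s: 7.28
tool_pos: [499.8, -56.8, 17.1]
eef_rot: [-0.0, 0.51, 0.86, -0.0]
wrist_force: [-0.6, 0.2, -0.1]
finger_gap: 50.9
grip_force: 41.9
```

```bash
python3 -m jog '[[[0,0,-0.1],[0,0,0]],[[0,0,-0.1],[0,0,0]],[[0,0,-0.05],[0,0,0]],[[0,0,0],[0,0,0]]]'
```

```text
time_s: 7.78
tool_pos: [499.8, -56.8, 14.8]
eef_rot: [0.0, 0.51, 0.86, 0.0]
wrist_force: [-0.6, 0.5, -1.4]
finger_gap: 50.5
grip_force: 41.9
```

```bash
python3 -m jog '[[[0,0,0],[0,0,0]],[[0,0,0],[0,0,0]],[[0,0,0],[0,0,0]],[[0,0,0],[0,0,0]]]' 0.6;python3 -m jog '[[[0,0,1],[0,0,0]],[[0,0,2],[0,0,0]],[[0,0,4],[0,0,0]],[[0,0,6],[0,0,0]],[[-0.5,-5,2],[0,0,0]],[[-0.5,-5,0],[0,0,0]],[[-0.5,-5,0],[0,0,0]],[[-0.7,-5,0],[0,0,0]]]';python3 -m jog '[[[-2.6,-4.8,0],[0,0,0]],[[0,0,0],[0,0,0]],[[0,0,-4],[0,0,0]],[[0,0,0],[0,0,0]]]' 1; python3 - <<'E'
from h import *
S=imaging.capture("scene");T=imaging.capture("top")
u,v,r=281,243,32
a=[cv2.resize(np.clip(c["frame"][v-r:v+r,u-r:u+r,::-1]*f,0,255).astype(np.uint8),(390,390)) for c,u,v,f in((S,281,243,1.6),(T,353,285,2))]
cv2.imwrite("pics/r1.png",np.hstack(a))
E
```

```text
time_s: 8.28
tool_pos: [499.8, -56.8, 14.8]
eef_rot: [0.0, 0.51, 0.86, 0.0]
wrist_force: [-0.4, -0.3, 0.4]
finger_gap: 68.5
grip_force: 0.0
time_s: 9.28
tool_pos: [477.5, -258.4, 165.6]
eef_rot: [0.001, 0.51, 0.86, 0.0]
wrist_force: [0.5, -0.0, 0.1]
finger_gap: 68.3
grip_force: 0.0
time_s: 9.78
tool_pos: [450.3, -302.9, 123.4]
eef_rot: [-0.003, 0.51, 0.86, 0.0]
wrist_force: [-0.6, 0.1, 0.3]
finger_gap: 85.5
grip_force: 0.0
```

View pics/r1.png

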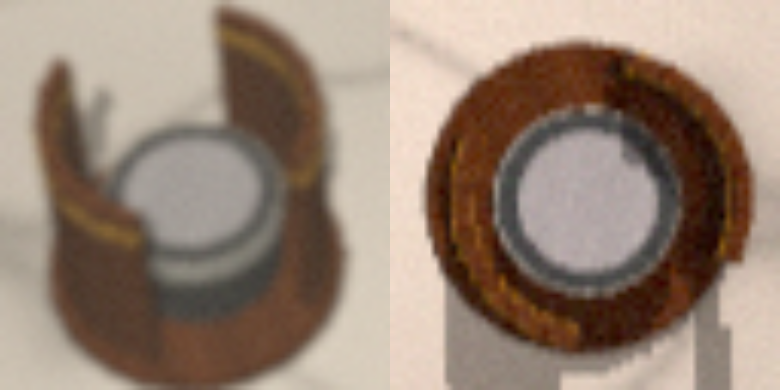

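Tin A is flat and near-centred in the caddy: top-view crop (588,200), scene crop (197,192). Next is tin B.

```bash
python3 -m jog '[[[0.2,-0.1,-4],[0,0,0]],[[0,0,-4],[0,0,0]],[[0,0,-2],[0,0,0]],[[0,0,-1.3],[0,0,0]],[[0,0,0],[0,0,0]]]'
```

```text
time_s: 10.5
tool_pos: [454.3, -305.7, 12.1]
eef_rot: [0.0, 0.51, 0.86, 0.0]
wrist_force: [0.2, -0.2, 0.2]
finger_gap: 85.3
grip_force: 0.0
```

```bash
python3 -m jog '[[[-0.2,0.1,-0.6],[0,0,0]],[[0,0,0],[0,0,0]]]'; python3 -m jog '[[[0,0,0],[0,0,0]],[[0,0,0],[0,0,0]],[[0,0,0],[0,0,0]],[[0,0,0],[0,0,0]],[[0,0,0],[0,0,0]],[[0,0,0],[0,0,0]]]' -1 40; python3 -m jog '[[[0,0,3],[0,0,0]],[[0,0,5],[0,0,0]],[[0,0,7],[0,0,0]],[[0.5,4,0],[0,0,0]],[[1,5,0],[0,0,0]],[[1,5.5,0],[0,0,0]],[[1,5,0],[0,0,0]],[[0.8,3.5,0],[0,0,0]]]'; python3 -m jog '[[[0.5,1.9,0],[0,0,0]],[[0,0,0],[0,0,0]],[[0,0,0],[0,0,0]],[[0,0,0],[0,0,0]]]'
```

```text
time_s: 10.75
tool_pos: [451.8, -304.8, 6.1]
eef_rot: [0.0, 0.51, 0.86, -0.0]
wrist_force: [0.0, -0.5, 1.1]
finger_gap: 85.7
grip_force: 0.0
time_s: 11.5
tool_pos: [452.1, -305.0, 6.3]
eef_rot: [0.0, 0.51, 0.86, 0.0]
wrist_force: [-0.1, 0.7, 6.3]
finger_gap: 51.0
grip_force: 41.4
time_s: 12.5
tool_pos: [495.0, -71.9, 148.2]
eef_rot: [-0.0, 0.509, 0.861, 0.0]
wrist_force: [0.1, -0.5, -0.2]
finger_gap: 50.9
grip_force: 42.0
time_s: 13.0
tool_pos: [499.4, -57.5, 148.2]
eef_rot: [0.0, 0.511, 0.859, -0.0]
wrist_force: [0.6, -0.8, -1.0]
finger_gap: 50.9
grip_force: 42.0
```

```bash
python3 -m jog '[[[0,0,-4],[0,0,0]],[[0,0,-2],[0,0,0]],[[0,0,-1.5],[0,0,0]],[[0,0,-1],[0,0,0]],[[0,0,-0.8],[0,0,0]],[[0,0,-0.4],[0,0,0]],[[0,0,0],[0,0,0]]]'; python3 -m jog '[[[0,0,-0.15],[0,0,0]],[[0,0,0],[0,0,0]],[[0,0,0],[0,0,0]]]'
```

```text
time_s: 13.88
tool_pos: [499.9, -55.8, 51.3]
eef_rot: [0.0, 0.51, 0.86, 0.0]
wrist_force: [0.4, 0.2, -1.5]
finger_gap: 50.6
grip_force: 42.0
time_s: 14.25
tool_pos: [499.9, -55.8, 49.9]
eef_rot: [0.0, 0.51, 0.86, 0.0]
wrist_force: [-0.6, -0.0, -0.1]
finger_gap: 50.8
grip_force: 42.0
```

```bash
python3 -m jog '[[[0,0,-0.2],[0,0,0]],[[0,0,-0.1],[0,0,0]],[[0,0,0],[0,0,0]],[[0,0,0],[0,0,0]]]'
```

```text
time_s: 14.75
tool_pos: [499.8, -55.8, 46.7]
eef_rot: [0.0, 0.51, 0.86, 0.0]
wrist_force: [1.0, 0.6, -1.6]
finger_gap: 50.4
grip_force: 42.0
```

```bash
python3 -m jog '[[[0,0,0],[0,0,0]],[[0,0,0],[0,0,0]],[[0,0,0],[0,0,0]],[[0,0,0],[0,0,0]]]' 0.6;python3 -m jog '[[[0,0,1],[0,0,0]],[[0,0,2],[0,0,0]],[[0,0,4],[0,0,0]],[[0,0,6],[0,0,0]],[[-0.5,-5,2],[0,0,0]],[[-0.5,-5,0],[0,0,0]],[[-0.5,-5,0],[0,0,0]],[[-0.7,-5,0],[0,0,0]]]';python3 -m jog '[[[0,-4,0],[0,0,0]],[[0,0,0],[0,0,0]],[[0,0,0],[0,0,0]],[[0,0,0],[0,0,0]]]' ; python3 - <<'E'
from h import *
S=imaging.capture("scene");T=imaging.capture("top")
r=32
a=[cv2.resize(np.clip(c["frame"][v-r:v+r,u-r:u+r,::-1]*f,0,255).astype(np.uint8),(390,390)) for c,u,v,f in((S,281,243,1.6),(T,353,285,2))]
cv2.imwrite("pics/r2.png",np.hstack(a))
E
```

```text
time_s: 15.25
tool_pos: [499.8, -55.8, 46.8]
eef_rot: [0.0, 0.51, 0.86, 0.0]
wrist_force: [0.5, 0.3, -0.6]
finger_gap: 68.1
grip_force: 0.0
time_s: 16.25
tool_pos: [477.5, -257.4, 197.6]
eef_rot: [0.001, 0.51, 0.86, 0.0]
wrist_force: [0.1, -0.0, 0.9]
finger_gap: 68.1
grip_force: 0.0
time_s: 16.75
tool_pos: [478.2, -294.0, 197.0]
eef_rot: [-0.0, 0.509, 0.861, 0.0]
wrist_force: [0.0, 0.2, -0.6]
finger_gap: 68.4
grip_force: 0.0
```

View pics/r2.png

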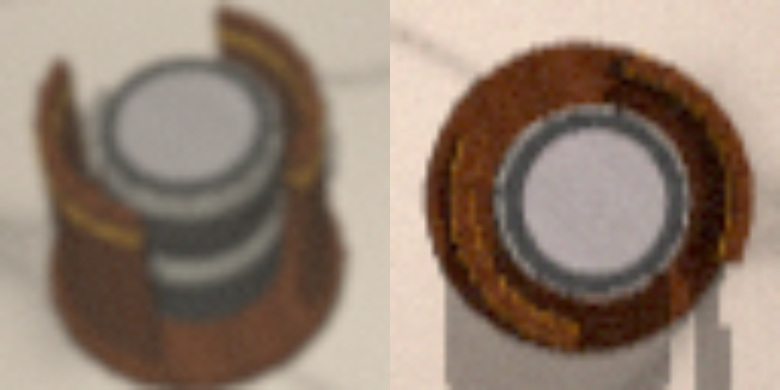

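The two deep tins are stacked flat and aligned, with lids at scene crop (190,125) and top-view crop (593,200). The lid is level with the brass line.

```bash
python3 -c "
from rig import ticket
print(ticket.hand_in())"
```

```text
the job is handed in; nothing more can be done
None
```

Both deep tins are stacked flat, lids up, in the brown caddy with the top at the brass line. The shallow tins weren't touched, and I handed the job in at about 17 s of robot time.

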